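Charge the grinding jar and hold its cover ready for the screws

ROBOT

A 7-joint arm with a two-finger parallel gripper is mounted at the origin on a cart in front of the work surface, level with it; the furniture and walls round the work are solid. World frame = base frame: x ahead of the robot, y to its left, z up, the work surface at z = 0. Lengths are in mm, angles in rad, forces in N, time in s.
With the tool pointing down it reaches from about 400 to 875 mm from the base axis. Payload 4.4 kg.
Tool frame: the origin (TCP) lies at the very end of the fingers, on their centre line; the grasp point (between the pads) lies 19 mm behind it (ctrl.grip_depth is the distance from the TCP to the grasp point, in mm); z points along the fingers, x is the direction in which the jaws open and shut, and the axes are right-handed (so a half turn about z gives the same grasp; the last joint's range is limited). The gripper opens to 85 mm and grips with 20 to 120 N. Pads are 22 mm wide; open, the fingers measure 114 mm over their backs; the gripper's body (76 mm by 85 mm) begins 54 mm behind the grasp point. The pads swing forward as they close: fully open they stand 13 mm farther back than shut.
Start: joints at [1.279, 0.628, 0.038, 1.517, -0.027, 0.996, -0.02], TCP at [145.553, -633.508, 231.313] pointing down, gripper open.
Joint ranges: [-3.06, 3.06], [-0.37, 2.12], [-1.25, 1.32], [0.18, 2.47], [-1.1, 4.24], [0.23, 1.98], [-2.94, 2.94]. Speed limits (rad/s): [2.57, 2.57, 3.14, 3.14, 3.14, 3.14, 3.14].

INTERFACE

Orientations are given as [roll, pitch, yaw] about the fixed x, y, z axes, in that order (R = Rz(yaw) Ry(pitch) Rx(roll)).
In Python, from cell import ctrl gives the robot as it stands.
- The arm moves only by the shell command python3 -m creep 'ROWS'. ROWS is JSON, a list of rows, each an object with "hand": the opening, from 0 (shut) to 1 (fully open); "travel": the shift along the tool's x, y, z in cm, a list of three; "angular": the turn, a rotation vector about the tool's x, y, z in degrees, a list of three. In form: [{"hand": hand, "travel": [tx, ty, tz], "angular": [rx, ry, rz]}, ...]. A call has 1 to 20 rows; each row is the pose to reach, as a shift and turn from the pose measured when the call began, along the tool's axes at that moment; what a row does not reach only later rows make up. A row lasts 1/10 s, in which the tool goes at most 50 mm and 8.59 degrees, less where a joint would pass 70% of its speed; a pose out of reach is approached as far as the arm can. A call with a gripper value outside its range is refused whole. The fingers move at their own pace and stop on an object; the grip force is fixed at half the most. Time passes only in rows, so rows that repeat a pose let the fingers close. It gives the time, the measured TCP pose, the force and the opening at its end, in the units of the state.
- ctrl.read_state(): the state, without advancing time (a new reading comes with each control period).
- ctrl.get_image(name): name is "scene" or "top"; returns a dict with "frame" (384x512x3 uint8, red, green, blue), "fx", "fy", "cx", "cy" (pixels), "origin" and "orientation" of the camera in the world. Camera axes: x right, y down, z forward; pixel columns grow to the right and rows downward; lengths in mm; the calibration is good to about 2 mm. A picture is of the moment at which its call begins. There is no depth.
- ctrl.finish_job(): hands the job in, once; it reports no verdict.
Trained networks look in the newest picture that a camera, given by its name, has taken for a name from the list of things; names that differ only in an ending like _2 or _b are one class to them, and where a whole thing is asked for, a point or a joint stands for the part that bears it (a point fixed in the world has none). Each returns a list of dicts, best first, with "confidence" (0 to 1); they miss things now and then, are a little off and sometimes report something else, mostly with a low value. They report only what shows in the picture. A call takes as long as a camera call.
- ctrl.regions_of(camera, thing): "region" (384x512 bool, what is visible of it).
- ctrl.spot_point(camera, thing): "at" ([x, y, z] in mm, in world coordinates, good to about 4 mm: a listed point, or the origin of a listed thing).
The state is a dict: "clock": time; "qpos": joint angles; "qd": joint speeds; "tau": joint torques, N m; "eef_pos": TCP position; "tool_rot": TCP orientation; "force": force on the tool from outside, world axes, zero at the start; "torque": the same for the moment, N m; "width": finger opening in mm.
Only numpy, scipy, OpenCV 4.12 (cv2) and the standard library are available. Lean on these libraries where they do the work, as an engineer would, in place of code of your own. Each camera call takes 0.05 s, during which the arm holds its last target. There are 200 camera calls.

TASK

Tip all the grinding balls from the scoop into the open grinding jar and set the empty scoop back down upright on the worktop. Then take the jar's cover plate by its handle and hold it hovering level and still about a centimetre above the jar's flange, never touching it, with its four holes squarely over the four threaded holes so that each thread is in full view for the screws; finish while still holding it there. Leave the other things on the bench where they are.

Things in the scene. Friction and masses are not known exactly. Their poses are not given: they have to be found in the camera images.
- jar: steel grinding jar fixed to the worktop: round body 83 mm across on a foot disc 116 mm across (four 15 mm high bolt heads), square flange 116 x 116 x 14 mm whose top is 90 mm above the worktop. Open bore 72 mm across, inner floor at 14 mm. Origin on its axis at the worktop, z up, x and y parallel to the flange's sides; place and yaw vary
- jar_mouth (a point): centre of the jar's open mouth, in the flange's top face, 90 mm above the worktop; axes as the jar's
- jar_thread0 (a point): one of the jar flange's four threaded holes, 6 mm across: the centre of its mouth in the flange's top face, 90 mm above the worktop. The four stand on a 92 mm square (46 mm either side of the jar's axis in its x and y)
- jar_thread1 (a point): one of the jar flange's four threaded holes, 6 mm across: the centre of its mouth in the flange's top face, 90 mm above the worktop. The four stand on a 92 mm square (46 mm either side of the jar's axis in its x and y)
- jar_thread2 (a point): one of the jar flange's four threaded holes, 6 mm across: the centre of its mouth in the flange's top face, 90 mm above the worktop. The four stand on a 92 mm square (46 mm either side of the jar's axis in its x and y)
- jar_thread3 (a point): one of the jar flange's four threaded holes, 6 mm across: the centre of its mouth in the flange's top face, 90 mm above the worktop. The four stand on a 92 mm square (46 mm either side of the jar's axis in its x and y)
- cover: loose aluminium cover plate of the jar, 116 x 116 x 8 mm, about 0.35 kg, lying flat, handle up: a central black bar 64 mm long (x), 12 mm wide (y), 14 mm tall, its middle 37 mm above the plate's underside, on two 10 mm posts 24 mm either side of centre. A brass nipple 20 mm tall stands 45 mm from centre along +x. Origin: centre of the underside; z up
- cover_hole0 (a point): one of the cover's four through holes, 12 mm across: its centre in the plate's underside. The four stand on a 92 mm square (46 mm either side of the centre in the cover's x and y); the square pattern fits the jar in any of four quarter turns
- cover_hole1 (a point): one of the cover's four through holes, 12 mm across: its centre in the plate's underside. The four stand on a 92 mm square (46 mm either side of the centre in the cover's x and y); the square pattern fits the jar in any of four quarter turns
- cover_hole2 (a point): one of the cover's four through holes, 12 mm across: its centre in the plate's underside. The four stand on a 92 mm square (46 mm either side of the centre in the cover's x and y); the square pattern fits the jar in any of four quarter turns
- cover_hole3 (a point): one of the cover's four through holes, 12 mm across: its centre in the plate's underside. The four stand on a 92 mm square (46 mm either side of the centre in the cover's x and y); the square pattern fits the jar in any of four quarter turns
- scoop: loose open aluminium scoop, about 0.18 kg, with the balls: channel 54 mm wide (60 outside), floor 3 mm, walls 38 mm high, x -51 to +30 mm; ahead (+x) the floor rises 22 degrees to an open lip: balls stay when level, roll out nose down by 45 degrees. Black handle behind, x -60 to -150 mm, 14 mm wide (y), 18 mm tall, middle 25 mm above the underside. Origin: underside of the floor; z up
- scoop_lip (a point): middle of the scoop's pouring lip, 60 mm in front of the scoop's origin and 15.5 mm above its underside; axes as the scoop's
- ball0_center (a point): centre of one of the five loose steel grinding balls, polished and easy-rolling, 20 mm across, 33 g, in the scoop at the start
- ball1_center (a point): centre of one of the five loose steel grinding balls, polished and easy-rolling, 20 mm across, 33 g, in the scoop at the start
- ball2_center (a point): centre of one of the five loose steel grinding balls, polished and easy-rolling, 20 mm across, 33 g, in the scoop at the start
- ball3_center (a point): centre of one of the five loose steel grinding balls, polished and easy-rolling, 20 mm across, 33 g, in the scoop at the start
- ball4_center (a point): centre of one of the five loose steel grinding balls, polished and easy-rolling, 20 mm across, 33 g, in the scoop at the start
- tin: bystander, loose: small yellow box of indicator strips, 42 x 72 x 18 mm; origin at its underside
- timer: bystander, loose: white bench timer, 50 x 62 x 19 mm; origin at its underside
- marker: bystander, loose: lying marker pen, 120 mm long, 16 mm thick; origin at its underside
- stopper: bystander, loose: rubber stopper, 26 mm across, 26 mm high; origin at its underside

How it is judged:
By the outcome, as a careful person would: the job done as asked, in the order asked, and still so for the second after the job is handed in, while the arm keeps its last pose, push and grip.
It also fails if it takes over 72 s, if anything falls off the work surface, if the arm or the gripper's body presses on something with over 40 N, if the wrist force passes 120 N, or if a joint passes its speed limit or range.

## Working session

There is one attempt and no reset: what is moved stays moved. The work goes in short steps, Python scripts to look and compute and a shell command to move; the robot and the scene stay as the last step left them, time stands still between calls to the robot, and variables do not carry over. Pictures are saved under pics/ and viewed, about 8 in all and at most 12, crops included, and the job is handed in when it is done.

```bash
mkdir -p pics; ls; cat > h.py <<'E'
import numpy as np, cv2
from cell import ctrl
from scipy.spatial.transform import Rotation as R
def save(cam,fn,crop=None,s=1):
    im=ctrl.get_image(cam); f=im['frame'][...,::-1]
    if crop: x0,y0,x1,y1=crop; f=f[y0:y1,x0:x1]
    cv2.imwrite('pics/'+fn,cv2.resize(np.ascontiguousarray(f),None,fx=s,fy=s,interpolation=cv2.INTER_CUBIC)); return im
def Rot(o):
    o=np.array(o,float)
    return o if o.shape==(3,3) else (R.from_quat(o) if o.size==4 else R.from_euler('xyz',o)).as_matrix()
def proj(im,p):
    c=(np.atleast_2d(p)-im['origin'])@Rot(im['orientation'])
    return np.c_[im['fx']*c[:,0]/c[:,2]+im['cx'],im['fy']*c[:,1]/c[:,2]+im['cy']]
def ray(im,uv,z):
    uv=np.atleast_2d(uv); d=np.c_[(uv[:,0]-im['cx'])/im['fx'],(uv[:,1]-im['cy'])/im['fy'],np.ones(len(uv))]@Rot(im['orientation']).T
    o=np.array(im['origin']); return o+d*((z-o[2])/d[:,2])[:,None]
def to_tool(p,st=None):
    st=st or ctrl.read_state(); return (np.array(p)-st['eef_pos'])@Rot(st['tool_rot'])/10
E
python3 - <<'E'
from h import *
a=save('top','a.png',s=1.5); b=save('scene','b.png',s=1.5)
for i in (a,b): print({k:v for k,v in i.items() if k!='frame'})
print(ctrl.read_state())
for n in ['jar_mouth','jar_thread0','cover','cover_hole0','scoop','scoop_lip','ball0_center','tin','timer','marker','stopper']:
  for c in ('top','scene'):
    print(n,c,[(np.round(d['at'],1).tolist(),round(d['confidence'],2)) for d in ctrl.spot_point(c,n)[:5]])
E
```

```text
pics
{'fx': 417.46791236209344, 'fy': 417.46791236209344, 'cx': 257.77400637710167, 'cy': 191.09015902583613, 'origin': array([ 371.7992082 ,  -72.77657826, 1502.54645035]), 'orientation': array([-2.99423328, -0.00449832, -1.59558286])}
{'fx': 484.50496986332007, 'fy': 484.50496986332007, 'cx': 253.03052240607886, 'cy': 191.82423104120795, 'origin': array([ -164.00479097, -1385.32244945,   783.4964975 ]), 'orientation': array([-2.00327495,  0.0116709 , -0.52390429])}
{'clock': 0.1, 'qpos': array([ 1.2791953 ,  0.62925968,  0.0384568 ,  1.51825022, -0.02698736,
        0.99628124, -0.01998354]), 'qd': array([ 8.51741447e-05, -4.58703810e-03,  4.60862043e-04, -1.96934551e-03,
       -1.36678055e-03,  4.51426753e-04,  5.10258153e-05]), 'tau': array([ 2.74883139e-03, -5.64536154e+01,  1.23108655e+00, -1.93974406e+01,
        1.15714862e-02,  5.38342923e-03, -6.47601269e-06]), 'eef_pos': array([ 145.42459662, -632.96473115,  230.48302845]), 'tool_rot': array([ 3.14155833e+00,  1.67981466e-03, -1.34498133e+00]), 'force': array([ 0.48086067, -0.91932366, -0.07006981]), 'torque': array([0.04
[... 844 characters left out ...]
ip top [([471.9, 351.2, 20.3], 0.76)]
scoop_lip scene [([471.2, 351.9, 13.8], 0.61)]
ball0_center top [([446.4, 260.8, 11.7], 0.52)]
ball0_center scene []
tin top [([735.9, 291.8, 3.7], 0.76)]
tin scene [([742.1, 285.4, -2.7], 0.5), ([471.2, 295.8, -1.6], 0.25)]
timer top [([498.9, -303.2, 0.9], 0.72), ([775.4, 194.4, 2.6], 0.65)]
timer scene [([776.2, 194.9, 0.9], 0.46)]
marker top [([473.2, 351.0, 18.7], 0.64)]
marker scene [([470.4, 297.1, -2.3], 0.68), ([738.2, 288.0, 0.8], 0.49), ([775.5, 195.5, 0.1], 0.46), ([417.7, -494.3, -2.2], 0.43)]
stopper top [([413.7, -285.4, -2.0], 0.66), ([658.4, -102.2, -0.0], 0.5)]
stopper scene [([511.7, -213.2, -3.0], 0.51), ([659.4, -105.6, -0.8], 0.49)]
```

View pics/a.png

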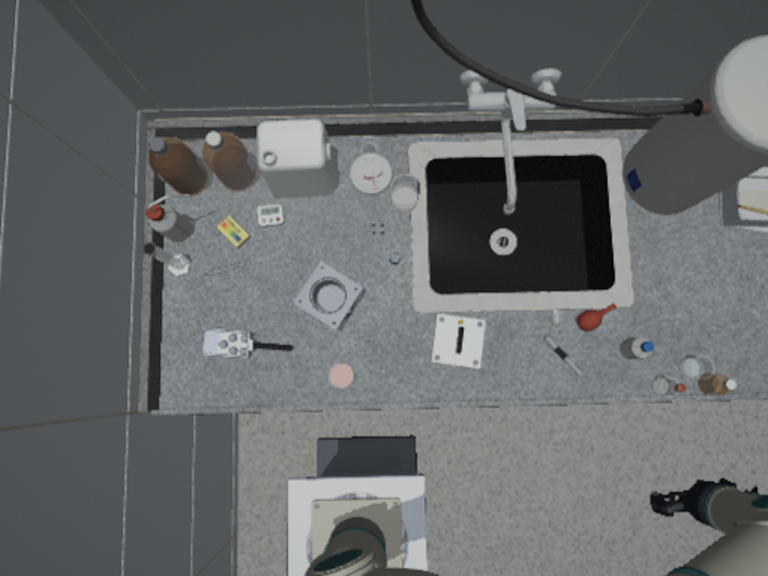

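View pics/b.png

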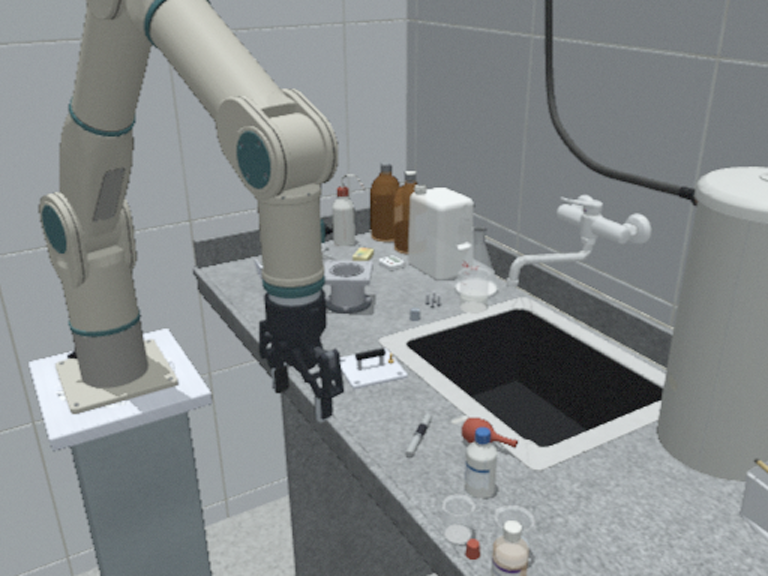

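The top view shows the scoop with its lip to the left (+y) and its handle at px (168–195, 231). The jar is at (219, 197) and rotated, and the cover is at (306, 228) with its nipple up (+x). The networks agree with this. Next I'll refine the yaws.

```bash
python3 - <<'E'
from h import *
im=save('top','c.png',crop=(125,165,345,265),s=3.6)
g=im['frame'].max(2).astype(int)
def pca(m,z):
    v,u=np.nonzero(m); p=ray(im,np.c_[u,v],z)[:,:2]; c=p.mean(0); w,V=np.linalg.eigh(np.cov((p-c).T)); a=V[:,1]
    t=(p-c)@a; return c.round(1),np.degrees(np.arctan2(a[1],a[0])).round(1),t.min().round(),t.max().round(),len(u)
roi=np.zeros_like(g,bool); roi[224:240,165:200]=1
print('scoop handle',pca(roi&(g<70),34))
roi[:]=0; roi[212:240,296:318]=1
print('cover handle',pca(roi&(g<70),44))
for n in ('jar','cover','scoop'):
    r=ctrl.regions_of('top',n)
    for d in r[:1]:
        m=d['region']; v,u=np.nonzero(m); print(n,round(d['confidence'],2),m.sum(),u.min(),u.max(),v.min(),v.max())
        z={'jar':90,'cover':8,'scoop':20}[n]
        p=ray(im,np.c_[u,v],z)[:,:2].astype(np.float32); print(cv2.minAreaRect(p))
for c in('top','scene'):
  for n in ('jar_thread1','cover_hole1','ball1_center','scoop_lip'):
    print(c,n,[(np.round(d['at'],1).tolist(),round(d['confidence'],2)) for d in ctrl.spot_point(c,n)[:6]])
E
```

```text
scoop handle (array([456.3, 188. ]), np.float64(83.9), np.float64(-46.0), np.float64(43.0), 94)
cover handle (array([ 462.2, -251.5]), np.float64(170.4), np.float64(-27.0), np.float64(30.0), 42)
jar 0.55 1131 196 239 176 218
((563.6526489257812, 49.6629753112793), (121.56134033203125, 114.99178314208984), 57.45351791381836)
cover 0.81 1049 288 322 210 245
((458.67022705078125, -250.08544921875), (116.69660949707031, 117.93952178955078), 81.44145965576172)
scoop 0.67 445 136 192 221 238
((458.0782470703125, 250.29232788085938), (198.2880401611328, 56.677223205566406), 82.85497283935547)
top jar_thread1 [([626.8, 64.7, 86.6], 0.92), ([581.4, -14.1, 90.7], 0.81), ([552.6, 114.2, 89.9], 0.76), ([499.8, 34.8, 87.3], 0.67)]
top cover_hole1 [([500.9, -302.3, 0.8], 0.86), ([412.0, -285.6, -0.4], 0.75), ([421.2, -197.8, 0.1], 0.72), ([516.2, -210.8, 2.4], 0.57)]
top ball1_center [([477.4, 259.0, 11.7], 0.48)]
top scoop_lip [([471.4, 350.7, 17.0], 0.97)]
scene jar_thread1 [([551.2, 120.4, 96.4], 0.9), ([502.9, 42.4, 90.0], 0.79), ([577.3, -14.8, 93.7], 0.75), ([630.4, 65.3, 85.2], 0.72)]
scene cover_hole1 [([420.9, -202.9, 2.4], 0.95), ([497.5, -302.6, -0.8], 0.7), ([407.7, -287.9, -0.7], 0.56)]
scene ball1_center []
scene scoop_lip [([471.2, 351.9, 13.8], 0.61)]
```

View pics/c.png

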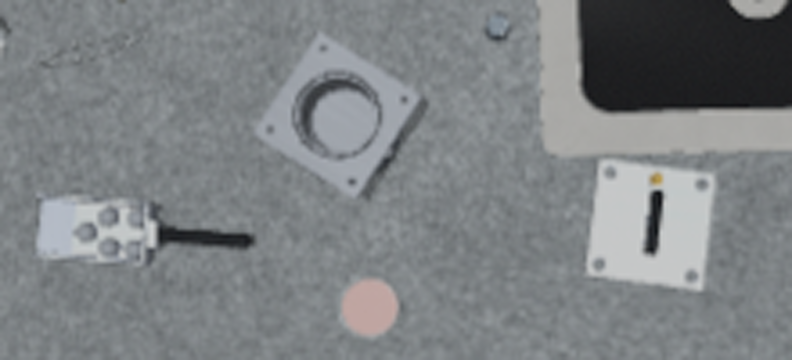

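```bash
cat >> h.py <<'E'
def plan(p,yaw,roll=None):
    """travel(cm), angular(deg) to reach TCP p, tool pointing down with tool-x yaw (deg)"""
    st=ctrl.read_state(); R0=Rot(st['tool_rot']); Rt=R.from_euler('xyz',[np.pi,0,np.radians(yaw)]).as_matrix() if np.isscalar(yaw) else yaw
    print('travel',to_tool(p,st).round(2).tolist(),'ang',np.degrees(R.from_matrix(R0.T@Rt).as_rotvec()).round(1).tolist())
def stt():
    s=ctrl.read_state(); print(round(s['clock'],2),'pos',s['eef_pos'].round(1),'rot',np.degrees(s['tool_rot']).round(1),'q',s['qpos'].round(2),'F',s['force'].round(1),'w',round(s['width'],1))
E
python3 - <<'E'
from h import *
plan([520,-250,280],-35); plan([459,213,120],-6)
E
```

```text
travel [-29.0, -45.08, -4.87] ang [0.0, -0.0, -42.1]
travel [-75.49, -49.5, 11.13] ang [0.0, -0.0, -71.1]
```

```bash
python3 -m creep '[{"hand":1,"travel":[-29,-45,-4.9],"angular":[0,0,-42]},{"hand":1,"travel":[-29,-45,-4.9],"angular":[0,0,-42]},{"hand":1,"travel":[-29,-45,-4.9],"angular":[0,0,-42]},{"hand":1,"travel":[-29,-45,-4.9],"angular":[0,0,-42]},{"hand":1,"travel":[-29,-45,-4.9],"angular":[0,0,-42]},{"hand":1,"travel":[-29,-45,-4.9],"angular":[0,0,-42]},{"hand":1,"travel":[-29,-45,-4.9],"angular":[0,0,-42]},{"hand":1,"travel":[-29,-45,-4.9],"angular":[0,0,-42]},{"hand":1,"travel":[-29,-45,-4.9],"angular":[0,0,-42]},{"hand":1,"travel":[-29,-45,-4.9],"angular":[0,0,-42]},{"hand":1,"travel":[-29,-45,-4.9],"angular":[0,0,-42]},{"hand":1,"travel":[-75.5,-49.5,7],"angular":[0,0,-71]},{"hand":1,"travel":[-75.5,-49.5,7],"angular":[0,0,-71]},{"hand":1,"travel":[-75.5,-49.5,7],"angular":[0,0,-71]},{"hand":1,"travel":[-75.5,-49.5,7],"angular":[0,0,-71]},{"hand":1,"travel":[-75.5,-49.5,7],"angular":[0,0,-71]},{"hand":1,"travel":[-75.5,-49.5,7],"angular":[0,0,-71]},{"hand":1,"travel":[-75.5,-49.5,7],"angular":[0,0,-71]},{"hand":1,"travel":[-75.5,-49.5,11.1],"angular":[0,0,-71]},{"hand":1,"travel":[-75.5,-49.5,11.1],"angular":[0,0,-71]}]'; python3 -c "
from h import *
stt(); plan([459,213,100],-6.0); plan([459,213,6],-6.0)"
```

```text
clock: 3.8
eef_pos: [464.6, 174.0, 143.9]
tool_rot: [-3.141, -0.002, -0.106]
force: [1.2, -0.3, -0.1]
width: 85.1
3.8 pos [464.6 174.  143.9] rot [-1.8e+02 -1.0e-01 -6.1e+00] q [-0.2   0.56 -0.31  2.02  0.29  0.6  -0.82] F [ 1.2 -0.3 -0.1] w 85.1
travel [-0.98, -3.81, 4.39] ang [-0.0, -0.1, -0.1]
travel [-1.0, -3.8, 13.79] ang [-0.0, -0.1, -0.1]
```

```bash
python3 -m creep '[{"hand":1,"travel":[-1,-3.8,4.4],"angular":[0,0,0]},{"hand":1,"travel":[-1,-3.8,4.4],"angular":[0,0,0]},{"hand":1,"travel":[-1,-3.8,7],"angular":[0,0,0]},{"hand":1,"travel":[-1,-3.8,10],"angular":[0,0,0]},{"hand":0.7,"travel":[-1,-3.8,12.5],"angular":[0,0,0]},{"hand":0.5,"travel":[-1,-3.8,13.8],"angular":[0,0,0]},{"hand":0.5,"travel":[-1,-3.8,13.8],"angular":[0,0,0]},{"hand":0.4,"travel":[-1,-3.8,13.8],"angular":[0,0,0]},{"hand":0.35,"travel":[-1,-3.8,13.8],"angular":[0,0,0]},{"hand":0.3,"travel":[-1,-3.8,13.8],"angular":[0,0,0]},{"hand":0.25,"travel":[-1,-3.8,13.8],"angular":[0,0,0]},{"hand":0.2,"travel":[-1,-3.8,13.8],"angular":[0,0,0]}]'; python3 -c "
from h import *
stt(); plan([459,213,6],-6.0);im=save('top','d.png',crop=(125,165,345,265),s=3.6)"
```

```text
clock: 5.0
eef_pos: [459.2, 213.1, 6.4]
tool_rot: [-3.14, -0.003, -0.106]
force: [0.9, -0.1, -0.1]
width: 17.2
5.0 pos [459.2 213.1   6.4] rot [-179.9   -0.2   -6.1] q [-0.38  0.81 -0.16  2.06  0.41  0.3  -0.99] F [ 0.9 -0.1 -0.1] w 17.2
travel [-0.02, 0.01, 0.04] ang [-0.1, -0.2, -0.1]
```

View pics/d.png

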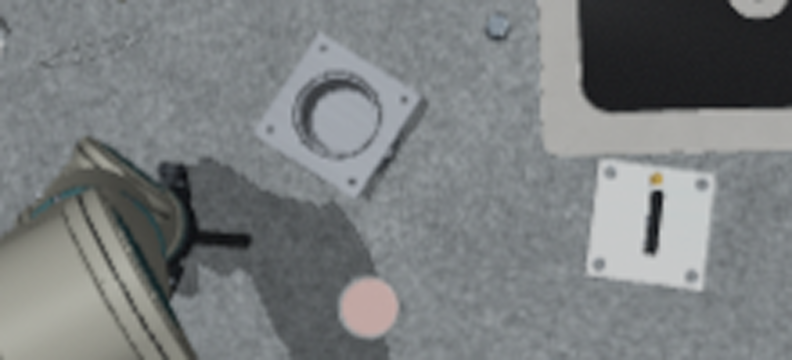

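The image shows the gripper over the handle's front part. The free handle end, crop px (195–250, 239), hasn't moved. I'll close and lift.

```bash
python3 -m creep '[{"hand":0.12,"travel":[0,0,0],"angular":[0,0,0]},{"hand":0,"travel":[0,0,0],"angular":[0,0,0]},{"hand":0,"travel":[0,0,0],"angular":[0,0,0]},{"hand":0,"travel":[0,0,0],"angular":[0,0,0]},{"hand":0,"travel":[0,0,0],"angular":[0,0,0]},{"hand":0,"travel":[0,0,-1],"angular":[0,0,0]},{"hand":0,"travel":[0,0,-2.5],"angular":[0,0,0]},{"hand":0,"travel":[0,0,-4.5],"angular":[0,0,0]},{"hand":0,"travel":[0,0,-7],"angular":[0,0,0]},{"hand":0,"travel":[0,0,-10],"angular":[0,0,0]},{"hand":0,"travel":[0,0,-13],"angular":[0,0,0]},{"hand":0,"travel":[0,0,-16],"angular":[0,0,0]},{"hand":0,"travel":[0,0,-18],"angular":[0,0,0]},{"hand":0,"travel":[0,0,-18],"angular":[0,0,0]}]'; python3 -c "
from h import *
stt()
for c in ('top','scene'):
  im=save(c,'e_%s.png'%c,s=1.5)
  for n in ('scoop','scoop_lip','ball0_center'): print(c,n,[(d['at'].round(1) if hasattr(d['at'],'round') else d['at'],round(d['confidence'],2)) for d in ctrl.spot_point(c,n)[:3]])"
```

```text
clock: 6.45
eef_pos: [460.1, 213.3, 188.7]
tool_rot: [-3.138, -0.007, -0.107]
force: [0.4, 0.8, -3.8]
width: 13.4
6.45 pos [460.1 213.3 188.7] rot [-179.8   -0.4   -6.1] q [-0.24  0.5  -0.35  1.96  0.26  0.72 -0.86] F [ 0.4  0.8 -3.8] w 13.4
top scoop []
top scoop_lip [([498.0, 38.7, 89.5], 0.2)]
top ball0_center []
scene scoop []
scene scoop_lip [([470.4, 355.1, 195.3], 0.54)]
scene ball0_center []
```

The lip is seen at z 195 against 198 expected, and the force change of 3.8 N matches scoop plus balls, so the grasp is firm. I'll carry it gently.

```bash
python3 -m creep '[{"hand":0,"travel":[0.2,0.5,0],"angular":[0,0,0]},{"hand":0,"travel":[0.6,1.4,0],"angular":[0,0,0]},{"hand":0,"travel":[1.1,2.8,0],"angular":[0,0,0]},{"hand":0,"travel":[1.9,4.7,0],"angular":[0,0,0]},{"hand":0,"travel":[2.6,6.6,0],"angular":[0,0,0]},{"hand":0,"travel":[3.3,8.4,0],"angular":[0,0,0]},{"hand":0,"travel":[4.1,10.3,0],"angular":[0,0,0]},{"hand":0,"travel":[4.8,12.2,0],"angular":[0,0,0]},{"hand":0,"travel":[5.6,14,0],"angular":[0,0,0]},{"hand":0,"travel":[6.3,15.9,0],"angular":[0,0,0]},{"hand":0,"travel":[7,17.8,0],"angular":[0,0,0]},{"hand":0,"travel":[7.8,19.6,0],"angular":[0,0,0]},{"hand":0,"travel":[8.5,21.5,0],"angular":[0,0,0]},{"hand":0,"travel":[9.2,23.4,0],"angular":[0,0,0]},{"hand":0,"travel":[10,25.2,0],"angular":[0,0,0]},{"hand":0,"travel":[10.7,27.1,0],"angular":[0,0,0]},{"hand":0,"travel":[11.4,28.8,0],"angular":[0,0,0]},{"hand":0,"travel":[11.8,29.9,0],"angular":[0,0,0]},{"hand":0,"travel":[12.1,30.6,0],"angular":[0,0,0]},{"hand":0,"travel":[12.2,30.9,0],"angular":[0,0,0]}]'; python3 -c "
from h import *
stt(); plan([549,-107,107],-6.0)
for c in ('top','scene'):
  im=save(c,'f_%s.png'%c)
  for n in ('scoop','scoop_lip','ball0_center'): print(c,n,[(np.round(d['at'],1),round(d['confidence'],2)) for d in ctrl.spot_point(c,n)[:3]])
a=cv2.imread('pics/f_top.png')[140:265,150:320];b=cv2.imread('pics/f_scene.png')[120:245,165:335]
cv2.imwrite('pics/f.png',cv2.resize(np.hstack([a,b]),None,fx=2.35,fy=2.35,interpolation=2))"
```

```text
clock: 8.85
eef_pos: [546.7, -108.3, 185.1]
tool_rot: [-3.142, -0.001, -0.107]
force: [0.4, 0.3, -2.8]
width: 12.7
8.85 pos [ 546.7 -108.3  185.1] rot [-180.    -0.    -6.1] q [ 0.38  0.57 -0.36  1.82  0.27  0.79 -0.22] F [ 0.4  0.3 -2.8] w 12.7
travel [0.21, -0.16, 7.81] ang [-0.0, -0.0, -0.1]
top scoop [(array([555. , -31.2, 177.9]), 0.66), (array([562.4,  28.8, 197.5]), 0.4)]
top scoop_lip [(array([560.5,  29.4, 196.7]), 0.87)]
top ball0_center [(array([534.9, -57.5, 192. ]), 0.5), (array([ 5.651e+02,  5.530e+01, -1.000e-01]), 0.17)]
scene scoop [(array([556.8, -25.4, 173. ]), 0.73)]
scene scoop_lip [(array([560.8,  37.3, 194.8]), 0.84), (array([ 4.217e+02, -4.991e+02, -3.000e-01]), 0.22)]
scene ball0_center [(array([557.4,  36.6, 194.7]), 0.75), (array([ 5.094e+02, -2.129e+02,  5.000e-01]), 0.16)]
```

View pics/f.png

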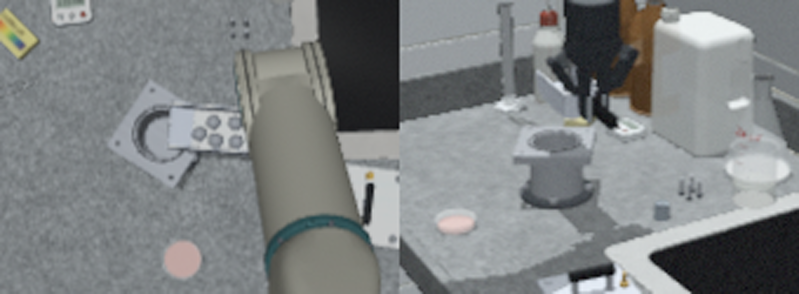

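Top crop: the lip is over the mouth at (170–190, 130), with five balls in the scoop. I'll lower it, then tilt about the lip.

```bash
python3 -m creep '[{"hand":0,"travel":[0.1,0,1],"angular":[0,0,0]},{"hand":0,"travel":[0.2,-0.1,2.5],"angular":[0,0,0]},{"hand":0,"travel":[0.2,-0.1,4],"angular":[0,0,0]},{"hand":0,"travel":[0.2,-0.2,5.5],"angular":[0,0,0]},{"hand":0,"travel":[0.2,-0.2,6.8],"angular":[0,0,0]},{"hand":0,"travel":[0.2,-0.2,7.5],"angular":[0,0,0]},{"hand":0,"travel":[0.2,-0.2,7.8],"angular":[0,0,0]},{"hand":0,"travel":[0.2,-0.2,7.8],"angular":[0,0,0]}]'; python3 -c "
from h import *
stt()
L=np.array([0,-14,-.95])
for p in (2,4,6,8,10,12,14,16,18,20,25,30,35,40,45,50,55):
  t=L+R.from_euler('x',-p,degrees=True).apply(-L); print(p,t.round(2))"
```

```text
clock: 10.05
eef_pos: [548.9, -105.0, 107.1]
tool_rot: [-3.141, -0.0, -0.105]
force: [-0.1, 0.7, -3.6]
width: 13.0
10.05 pos [ 548.9 -105.   107.1] rot [-180.   -0.   -6.] q [ 0.34  0.68 -0.31  1.88  0.33  0.63 -0.28] F [-0.1  0.7 -3.6] w 13.0
2 [ 0.    0.02 -0.49]
4 [ 0.    0.03 -0.98]
6 [ 0.    0.02 -1.47]
8 [ 0.   -0.   -1.96]
10 [ 0.   -0.05 -2.45]
12 [ 0.   -0.11 -2.93]
14 [ 0.   -0.19 -3.42]
16 [ 0.   -0.28 -3.9 ]
18 [ 0.   -0.39 -4.37]
20 [ 0.   -0.52 -4.85]
25 [ 0.   -0.91 -6.01]
30 [ 0.   -1.4  -7.13]
35 [ 0.   -1.99 -8.2 ]
40 [ 0.   -2.66 -9.22]
45 [  0.    -3.43 -10.18]
50 [  0.    -4.27 -11.06]
55 [  0.    -5.19 -11.87]
```

```bash
python3 -m creep '[{"hand":0,"travel":[0,0,-0.2],"angular":[-1,0,0]},{"hand":0,"travel":[0,0,-0.45],"angular":[-2,0,0]},{"hand":0,"travel":[0,0,-0.7],"angular":[-3,0,0]},{"hand":0,"travel":[0,0,-0.9],"angular":[-4,0,0]},{"hand":0,"travel":[0,0,-1.1],"angular":[-5,0,0]},{"hand":0,"travel":[0,0,-1.1],"angular":[-5,0,0]},{"hand":0,"travel":[0,0,-1.1],"angular":[-5,0,0]},{"hand":0,"travel":[0,0,-1.1],"angular":[-5,0,0]},{"hand":0,"travel":[0,0,-1.3],"angular":[-6,0,0]},{"hand":0,"travel":[0,0,-1.5],"angular":[-7,0,0]},{"hand":0,"travel":[0,0,-1.7],"angular":[-8,0,0]},{"hand":0,"travel":[0,-0.05,-1.9],"angular":[-9,0,0]},{"hand":0,"travel":[0,-0.05,-2.1],"angular":[-10,0,0]},{"hand":0,"travel":[0,-0.1,-2.25],"angular":[-11,0,0]},{"hand":0,"travel":[0,-0.1,-2.45],"angular":[-12,0,0]},{"hand":0,"travel":[0,-0.15,-2.65],"angular":[-13,0,0]},{"hand":0,"travel":[0,-0.2,-2.8],"angular":[-14,0,0]},{"hand":0,"travel":[0,-0.25,-3],"angular":[-15,0,0]},{"hand":0,"travel":[0,-0.3,-3.2],"angular":[-16,0,0]},{"hand":0,"travel":[0,-0.3,-3.2],"angular":[-16,0,0]}]'; python3 -c "
from h import *
stt()
s=ctrl.read_state(); print('lip pred',s['eef_pos']+Rot(s['tool_rot'])@[0,-140,-9.5], Rot(s['tool_rot'])[:,1])
for c in ('top','scene'):
  im=save(c,'g_%s.png'%c)
  for n in ('scoop','scoop_lip'): print(c,n,[(np.round(d['at'],1),round(d['confidence'],2)) for d in ctrl.spot_point(c,n)[:1]])
a=cv2.imread('pics/g_top.png')[140:265,150:320];b=cv2.imread('pics/g_scene.png')[120:245,165:335]
cv2.imwrite('pics/g.png',cv2.resize(np.hstack([a,b]),None,fx=2.35,fy=2.35,interpolation=2))
L=np.array([0,-14,-.95])
for p in (2,4,6,8,10,12,14,16,18,20,25,30,35,38):
  t=L+R.from_euler('x',-p,degrees=True).apply(-L); print(p,t.round(2))"
```

```text
clock: 12.05
eef_pos: [549.6, -100.9, 139.2]
tool_rot: [2.863, -0.001, -0.103]
force: [-0.3, -0.1, -2.9]
width: 12.8
12.05 pos [ 549.6 -100.9  139.2] rot [164.   -0.   -5.9] q [ 0.02  0.64 -0.1   1.87  0.51  0.74 -0.55] F [-0.3 -0.1 -2.9] w 12.8
lip pred [563.74469803  35.60360227 109.74334866] [-0.09909405 -0.95621654  0.27537303]
top scoop []
top scoop_lip [(array([630.4,  64.4,  87.8]), 0.64)]
scene scoop [(array([557.7, -27.7, 109. ]), 0.78)]
scene scoop_lip [(array([562.1,  36.5, 105.9]), 0.53)]
2 [ 0.    0.02 -0.49]
4 [ 0.    0.03 -0.98]
6 [ 0.    0.02 -1.47]
8 [ 0.   -0.   -1.96]
10 [ 0.   -0.05 -2.45]
12 [ 0.   -0.11 -2.93]
14 [ 0.   -0.19 -3.42]
16 [ 0.   -0.28 -3.9 ]
18 [ 0.   -0.39 -4.37]
20 [ 0.   -0.52 -4.85]
25 [ 0.   -0.91 -6.01]
30 [ 0.   -1.4  -7.13]
35 [ 0.   -1.99 -8.2 ]
38 [ 0.   -2.38 -8.82]
```

View pics/g.png

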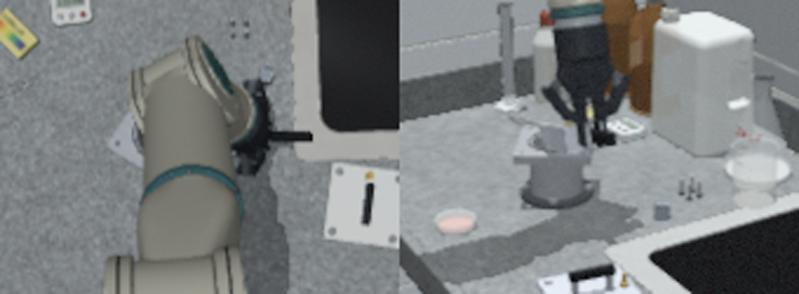

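The scoop is tilted 16° with its lip over the near half of the mouth and no balls loose. I'll continue slowly to 36°.

```bash
python3 -m creep '[{"hand":0,"travel":[0,0.1,-0.05],"angular":[-1,0,0]},{"hand":0,"travel":[0,0.2,-0.1],"angular":[-2,0,0]},{"hand":0,"travel":[0,0.3,-0.15],"angular":[-3,0,0]},{"hand":0,"travel":[0,0.33,-0.38],"angular":[-4,0,0]},{"hand":0,"travel":[0,0.33,-0.62],"angular":[-5,0,0]},{"hand":0,"travel":[0,0.32,-0.87],"angular":[-6,0,0]},{"hand":0,"travel":[0,0.31,-1.12],"angular":[-7,0,0]},{"hand":0,"travel":[0,0.3,-1.36],"angular":[-8,0,0]},{"hand":0,"travel":[0,0.28,-1.6],"angular":[-9,0,0]},{"hand":0,"travel":[0,0.25,-1.85],"angular":[-10,0,0]},{"hand":0,"travel":[0,0.22,-2.09],"angular":[-11,0,0]},{"hand":0,"travel":[0,0.19,-2.33],"angular":[-12,0,0]},{"hand":0,"travel":[0,0.15,-2.58],"angular":[-13,0,0]},{"hand":0,"travel":[0,0.11,-2.82],"angular":[-14,0,0]},{"hand":0,"travel":[0,0.07,-3.06],"angular":[-15,0,0]},{"hand":0,"travel":[0,0.02,-3.3],"angular":[-16,0,0]},{"hand":0,"travel":[0,-0.04,-3.54],"angular":[-17,0,0]},{"hand":0,"travel":[0,-0.09,-3.77],"angular":[-18,0,0]},{"hand":0,"travel":[0,-0.15,-4.01],"angular":[-19,0,0]},{"hand":0,"travel":[0,-0.22,-4.25],"angular":[-20,0,0]}]'; python3 -c "
from h import *
stt()
s=ctrl.read_state(); print('lip pred',s['eef_pos']+Rot(s['tool_rot'])@[0,-140,-9.5], Rot(s['tool_rot'])[:,1])
L=np.array([0,-14,-.95])
for c in ('scene',):
  im=save(c,'g2_%s.png'%c)
  for n in ('scoop_lip','ball0_center'): print(c,n,[(np.round(d['at'],1),round(d['confidence'],2)) for d in ctrl.spot_point(c,n)[:5]])
"
```

```text
clock: 14.35
eef_pos: [550.6, -88.5, 179.5]
tool_rot: [2.512, -0.0, -0.105]
force: [-0.5, 0.0, -2.2]
width: 12.6
14.35 pos [550.6 -88.5 179.5] rot [143.9  -0.   -6. ] q [-0.29  0.69  0.06  1.82  0.67  0.99 -0.82] F [-0.5  0.  -2.2] w 12.6
lip pred [563.1197531   29.57394858 104.75669954] [-0.08529509 -0.80390219  0.58861364]
scene scoop_lip [(array([561.4,  30.1, 102.4]), 0.87), (array([566.6,  54.2,   0.8]), 0.63)]
scene ball0_center []
```

```bash
python3 -m creep '[{"hand":0,"travel":[0,0,-0.25],"angular":[-1,0,0]},{"hand":0,"travel":[0,0.02,-0.49],"angular":[-2,0,0]},{"hand":0,"travel":[0,0.03,-0.98],"angular":[-4,0,0]},{"hand":0,"travel":[0,0.02,-1.47],"angular":[-6,0,0]},{"hand":0,"travel":[0,0,-1.96],"angular":[-8,0,0]},{"hand":0,"travel":[0,-0.05,-2.45],"angular":[-10,0,0]},{"hand":0,"travel":[0,-0.11,-2.93],"angular":[-12,0,0]},{"hand":0,"travel":[0,-0.19,-3.42],"angular":[-14,0,0]},{"hand":0,"travel":[0,-0.28,-3.9],"angular":[-16,0,0]},{"hand":0,"travel":[0,-0.39,-4.37],"angular":[-18,0,0]},{"hand":0,"travel":[0,-0.52,-4.85],"angular":[-20,0,0]},{"hand":0,"travel":[0,-0.52,-4.85],"angular":[-20,0,0]},{"hand":0,"travel":[0,-0.52,-4.85],"angular":[-20,0,0]},{"hand":0,"travel":[0,-0.52,-4.85],"angular":[-20,0,0]}]'; python3 -c "
from h import *
stt()
s=ctrl.read_state(); print('lip pred',s['eef_pos']+Rot(s['tool_rot'])@[0,-140,-9.5], Rot(s['tool_rot'])[:,1])
for c in ('scene','top'):
  im=save(c,'h_%s.png'%c)
  for n in ('scoop_lip','ball0_center'): print(c,n,[(np.round(d['at'],1),round(d['confidence'],2)) for d in ctrl.spot_point(c,n)[:5]])
a=cv2.imread('pics/h_top.png')[140:265,150:320];b=cv2.imread('pics/h_scene.png')[120:245,165:335]
cv2.imwrite('pics/h.png',cv2.resize(np.hstack([a,b]),None,fx=2.35,fy=2.35,interpolation=2))
plan([535,-110,240],-6.0);plan([459,213,240],-6.0);
"
```

```text
clock: 15.9
eef_pos: [554.0, -56.2, 215.6]
tool_rot: [2.164, -0.0, -0.105]
force: [-0.7, -0.4, -1.6]
width: 12.9
15.9 pos [554.  -56.2 215.6] rot [124.  -0.  -6.] q [-0.52  0.82  0.16  1.71  0.75  1.28 -0.96] F [-0.7 -0.4 -1.6] w 12.9
lip pred [563.09755467  29.4359514  104.84775031] [-0.05907222 -0.5559985   0.8290815 ]
scene scoop_lip [(array([558.6,  29. , 103.9]), 0.76)]
scene ball0_center [(array([ 511.1, -212.1,   -0.9]), 0.52)]
top scoop_lip [(array([563.6,  25. , 106.1]), 0.5)]
top ball0_center [(array([568.2,  52. ,  95.4]), 0.41)]
travel [-1.33, 5.15, 3.26] ang [56.0, -0.0, -0.0]
travel [-12.27, -12.37, -22.71] ang [56.0, -0.0, -0.0]
```

View pics/h.png

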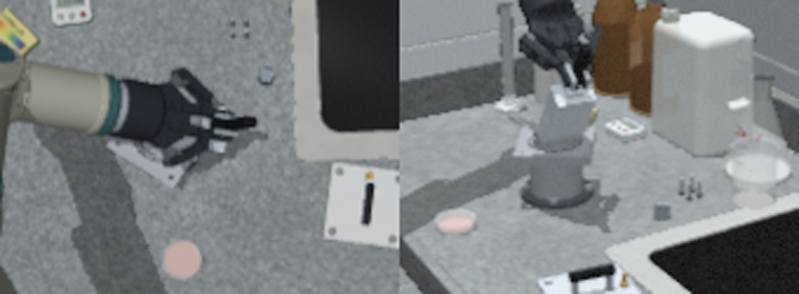

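No balls are loose on the worktop, and the load fell to 1.6 N, which matches the empty scoop. I'll raise it, level it and carry it back.

```bash
python3 -m creep '[{"hand":0,"travel":[0,2.5,-1.7],"angular":[0,0,0]},{"hand":0,"travel":[0,4,-2.7],"angular":[0,0,0]},{"hand":0,"travel":[-0.5,4.5,-2],"angular":[8,0,0]},{"hand":0,"travel":[-0.8,4.7,-1],"angular":[16,0,0]},{"hand":0,"travel":[-1,4.9,0],"angular":[24,0,0]},{"hand":0,"travel":[-1.2,5,1],"angular":[32,0,0]},{"hand":0,"travel":[-1.3,5.1,2],"angular":[40,0,0]},{"hand":0,"travel":[-1.3,5.2,3.3],"angular":[48,0,0]},{"hand":0,"travel":[-1.3,5.2,3.3],"angular":[56,0,0]},{"hand":0,"travel":[-1.3,5.2,3.3],"angular":[56,0,0]},{"hand":0,"travel":[-4,0.8,-3.2],"angular":[56,0,0]},{"hand":0,"travel":[-6.8,-3.6,-9.7],"angular":[56,0,0]},{"hand":0,"travel":[-9.5,-8,-16.2],"angular":[56,0,0]},{"hand":0,"travel":[-12.3,-12.4,-22.7],"angular":[56,0,0]},{"hand":0,"travel":[-12.3,-12.4,-22.7],"angular":[56,0,0]},{"hand":0,"travel":[-12.3,-12.4,-22.7],"angular":[56,0,0]},{"hand":0,"travel":[-12.3,-12.4,-22.7],"angular":[56,0,0]},{"hand":0,"travel":[-12.3,-12.4,-22.7],"angular":[56,0,0]}]'; python3 -c "
from h import *
stt();plan([459,213,30],-6.0);plan([459,213,8],-6.0)
for c in ('scene','top'):
  im=save(c,'i_%s.png'%c)
  for n in ('scoop_lip','scoop','ball0_center'): print(c,n,[(np.round(d['at'],1),round(d['confidence'],2)) for d in ctrl.spot_point(c,n)[:5]])
a=cv2.imread('pics/i_top.png')[140:265,120:320];b=cv2.imread('pics/i_scene.png')[120:245,165:365]
cv2.imwrite('pics/i.png',cv2.resize(np.vstack([a,b]),None,fx=2.35,fy=2.35,interpolation=2))"
```

```text
clock: 18.0
eef_pos: [456.3, 219.4, 240.3]
tool_rot: [-3.139, -0.0, -0.095]
force: [0.0, 0.5, -1.3]
width: 13.2
18.0 pos [456.3 219.4 240.3] rot [-179.9   -0.    -5.4] q [-0.33  0.42 -0.24  1.9   0.13  0.84 -0.73] F [ 0.   0.5 -1.3] w 13.2
travel [0.32, 0.66, 21.03] ang [-0.1, -0.0, 0.6]
travel [0.32, 0.66, 23.23] ang [-0.1, -0.0, 0.6]
scene scoop_lip [(array([468.2, 361. , 250.7]), 0.54)]
scene scoop [(array([464.7, 300.9, 233.1]), 0.76)]
scene ball0_center []
top scoop_lip []
top scoop []
top ball0_center [(array([559. ,  66.3,  26.9]), 0.44), (array([579.7, -14.6,  90.2]), 0.29)]
```

View pics/i.png

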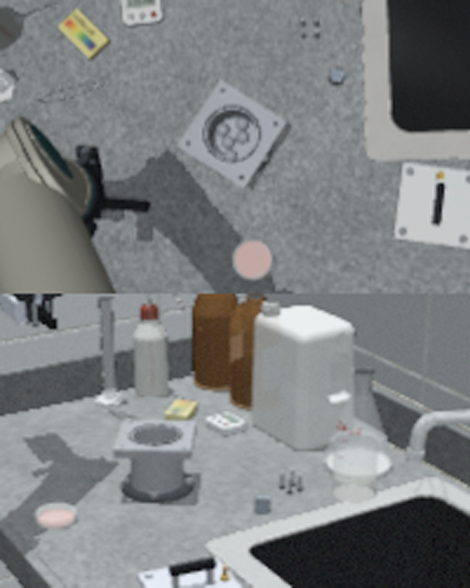

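The jar holds the balls. I count about five at crop (232, 130), and none are outside. Now I'll set the scoop down.

```bash
python3 -m creep '[{"hand":0,"travel":[0.3,0.6,4],"angular":[0,0,0.5]},{"hand":0,"travel":[0.3,0.6,8],"angular":[0,0,0.5]},{"hand":0,"travel":[0.3,0.6,12],"angular":[0,0,0.5]},{"hand":0,"travel":[0.3,0.6,16],"angular":[0,0,0.5]},{"hand":0,"travel":[0.3,0.6,19.5],"angular":[0,0,0.5]},{"hand":0,"travel":[0.3,0.6,21.5],"angular":[0,0,0.5]},{"hand":0,"travel":[0.3,0.6,22.5],"angular":[0,0,0.5]},{"hand":0,"travel":[0.3,0.6,23],"angular":[0,0,0.5]},{"hand":0,"travel":[0.3,0.6,23.2],"angular":[0,0,0.5]},{"hand":0,"travel":[0.3,0.6,23.2],"angular":[0,0,0.5]}]'; python3 -m creep '[{"hand":0,"travel":[0,0,0.05],"angular":[0,0,0]},{"hand":0,"travel":[0,0,0.1],"angular":[0,0,0]},{"hand":0,"travel":[0,0,0.15],"angular":[0,0,0]},{"hand":0,"travel":[0,0,0.15],"angular":[0,0,0]}]'
```

```text
clock: 19.4
eef_pos: [462.3, 205.6, 8.5]
tool_rot: [-3.141, -0.002, -0.116]
force: [-0.6, 0.8, -2.2]
width: 13.2
clock: 19.8
eef_pos: [462.4, 205.7, 7.3]
tool_rot: [-3.141, -0.002, -0.116]
force: [-0.3, -0.3, -1.9]
width: 13.0
```

```bash
python3 -m creep '[{"hand":0,"travel":[0,0,0.06],"angular":[0,0,0]},{"hand":0,"travel":[0,0,0.12],"angular":[0,0,0]},{"hand":0,"travel":[0,0,0.14],"angular":[0,0,0]}]'; python3 -c "
from h import *
save('scene','j.png')
for n in ('scoop_lip','scoop'): print(n,[(np.round(d['at'],1),round(d['confidence'],2)) for d in ctrl.spot_point('scene',n)[:5]])"
```

```text
clock: 20.1
eef_pos: [462.5, 205.7, 6.3]
tool_rot: [-3.141, -0.003, -0.116]
force: [0.4, -1.2, 5.7]
width: 12.9
scoop_lip [(array([476. , 348.9,  17.2]), 0.58)]
scoop []
```

```bash
python3 -m creep '[{"hand":0.2,"travel":[0,0,0],"angular":[0,0,0]},{"hand":0.4,"travel":[0,0,0],"angular":[0,0,0]},{"hand":0.6,"travel":[0,0,0],"angular":[0,0,0]},{"hand":0.8,"travel":[0,0,0],"angular":[0,0,0]},{"hand":0.8,"travel":[0,0,-0.5],"angular":[0,0,0]},{"hand":0.8,"travel":[0,0,-2],"angular":[0,0,0]},{"hand":0.8,"travel":[0,0,-5],"angular":[0,0,0]},{"hand":0.8,"travel":[0,0,-10],"angular":[0,0,0]},{"hand":0.8,"travel":[0,0,-15],"angular":[0,0,0]},{"hand":0.8,"travel":[0,0,-18],"angular":[0,0,0]}]'; python3 -c "
from h import *
stt()
plan([530,-50,240],-30);plan([459,-251,120],82);plan([459,-251,120],-98)"
```

```text
clock: 21.25
eef_pos: [463.0, 206.1, 190.1]
tool_rot: [-3.138, -0.006, -0.116]
force: [1.1, 0.7, -0.5]
width: 68.3
21.25 pos [463.  206.1 190.1] rot [-179.8   -0.4   -6.7] q [-0.31  0.49 -0.23  1.96  0.17  0.71 -0.76] F [ 1.1  0.7 -0.5] w 68.3
travel [9.66, 24.64, -5.01] ang [-0.3, -0.3, 23.3]
travel [4.87, 45.47, 6.89] ang [0.1, -0.4, -88.7]
travel [4.87, 45.47, 6.89] ang [-0.4, -0.1, 91.3]
```

```bash
python3 -m creep '[{"hand":0.8,"travel":[0.5,5,0],"angular":[0,0,8]},{"hand":0.8,"travel":[1,10,0],"angular":[0,0,16]},{"hand":0.8,"travel":[1.6,15,0],"angular":[0,0,24]},{"hand":0.8,"travel":[2.2,20,0],"angular":[0,0,32]},{"hand":0.8,"travel":[2.7,25,0],"angular":[0,0,40]},{"hand":0.8,"travel":[3.3,30,0],"angular":[0,0,48]},{"hand":0.8,"travel":[3.9,35,0],"angular":[0,0,56]},{"hand":0.8,"travel":[4.4,40,0],"angular":[0,0,64]},{"hand":0.8,"travel":[4.9,45.5,0],"angular":[0,0,72]},{"hand":0.8,"travel":[4.9,45.5,0],"angular":[0,0,80]},{"hand":0.8,"travel":[4.9,45.5,3],"angular":[0,0,88]},{"hand":0.8,"travel":[4.9,45.5,6.5],"angular":[0,0,91.8]},{"hand":0.8,"travel":[4.9,45.5,6.5],"angular":[0,0,91.8]}]'; cat > fit.py <<'E'
from h import *
from scipy.optimize import minimize
def fit(im,ctr,yaw,z,half=58,span=6,show=None):
    """fit a 116 square (edge) at height z by gradient strength across the edges"""
    g=cv2.cvtColor(im['frame'],cv2.COLOR_RGB2GRAY).astype(np.float32)
    t=np.linspace(-50,50,80)
    def samp(c,a,h):
        a=np.radians(a); X=np.array([np.cos(a),np.sin(a)]);Y=np.array([-X[1],X[0]]); out=[]
        for s,u,v in ((1,X,Y),(-1,X,Y),(1,Y,X),(-1,Y,X)):
            p=c+s*h*u+t[:,None]*v; uv=proj(im,np.c_[p,np.full(len(t),z)]).astype(np.float32)
            out.append(cv2.remap(g,uv[:,0:1],uv[:,1:2],cv2.INTER_LINEAR).ravel())
        return np.array(out)
    def cost(q):
        d=samp(q[:2],q[2],half-2.)-samp(q[:2],q[2],half+2.)
        return -np.sum(np.median(d,1)*np.sign(np.median(d,1)))
    best=None
    for dx in (-4,0,4):
      for dy in (-4,0,4):
        r=minimize(cost,[ctr[0]+dx,ctr[1]+dy,yaw],method='Nelder-Mead',options=dict(initial_simplex=np.array([[0,0,0],[3,0,0],[0,3,0],[0,0,3]])+[ctr[0]+dx,ctr[1]+dy,yaw],xatol=.05,fatol=.05))
        if best is None or r.fun<best.fun: best=r
    return best.x.round(2),round(best.fun,1)
E
python3 - <<'E'
from fit import *
stt()
t=ctrl.get_image('top'); t2=dict(t); t2['frame']=cv2.imread('pics/i_top.png')[...,::-1].copy()
s=save('scene','k.png',s=1.5)
print('jar top old',fit(t2,(565.5,50),56.5,90)); print('jar scene',fit(s,(565.5,50),56.5,90))
print('cover top old',fit(t2,(459,-251),-8.5,8))
E
```

```text
clock: 22.55
eef_pos: [456.5, -249.6, 120.8]
tool_rot: [3.14, 0.006, -1.719]
force: [-0.2, -0.2, -1.1]
width: 68.5
22.55 pos [ 456.5 -249.6  120.8] rot [179.9   0.4 -98.5] q [ 0.33  0.62  0.18  1.98 -0.21  0.56 -1.07] F [-0.2 -0.2 -1.1] w 68.5
jar top old (array([566.4 ,  50.8 ,  56.26]), np.float64(-108.7))
jar scene (array([566.15,  51.05,  59.91]), np.float64(-37.8))
cover top old (array([ 460.17, -251.6 ,   -9.13]), np.float64(-160.4))
```

View pics/k.png

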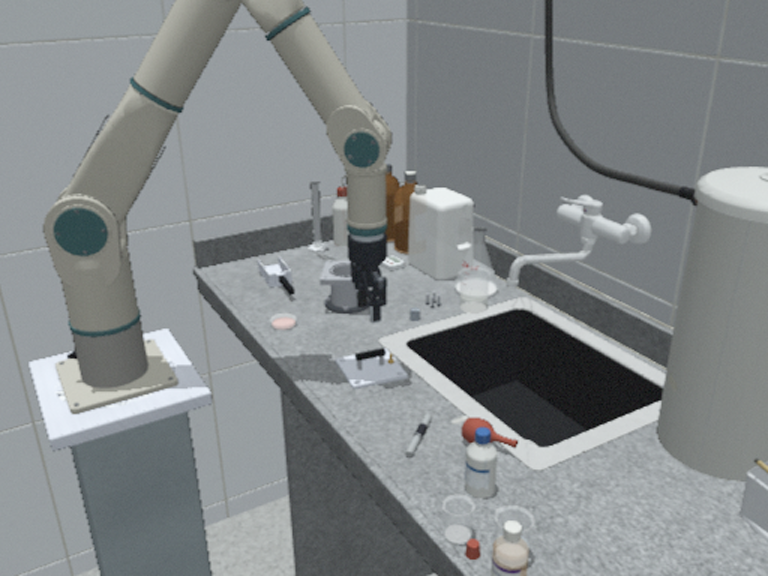

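The scoop stands upright on the worktop at (275, 270), and the cover is undisturbed under the gripper. Descending.

```bash
python3 -c "
from h import *
plan([460.2,-251.6,18.5],-99.1)"
```

```text
travel [0.08, -0.07, 10.56] ang [-0.3, 0.2, 0.7]
```

```bash
python3 -m creep '[{"hand":0.8,"travel":[0.1,-0.1,3],"angular":[-0.3,0.2,0.7]},{"hand":0.8,"travel":[0.1,-0.1,6],"angular":[-0.3,0.2,0.7]},{"hand":0.7,"travel":[0.1,-0.1,8.5],"angular":[-0.3,0.2,0.7]},{"hand":0.6,"travel":[0.1,-0.1,10],"angular":[-0.3,0.2,0.7]},{"hand":0.4,"travel":[0.1,-0.1,10.5],"angular":[-0.3,0.2,0.7]},{"hand":0.4,"travel":[0.1,-0.1,10.5],"angular":[-0.3,0.2,0.7]},{"hand":0.3,"travel":[0.1,-0.1,10.5],"angular":[-0.3,0.2,0.7]},{"hand":0.25,"travel":[0.1,-0.1,10.5],"angular":[-0.3,0.2,0.7]},{"hand":0.2,"travel":[0.1,-0.1,10.5],"angular":[-0.3,0.2,0.7]}]'; python3 -c "
from h import *
stt();plan([460.2,-251.6,18.5],-99.1)"
```

```text
clock: 23.55
eef_pos: [461.1, -252.1, 20.1]
tool_rot: [-3.14, 0.0, -1.729]
force: [0.6, -0.1, -0.5]
width: 17.0
23.55 pos [ 461.1 -252.1   20.1] rot [-179.9    0.   -99. ] q [ 0.37  0.79  0.12  2.01 -0.25  0.35 -1.04] F [ 0.6 -0.1 -0.5] w 17.0
travel [-0.04, 0.09, 0.16] ang [-0.1, 0.0, 0.1]
```

Close, then lift a little and check.

```bash
python3 -m creep '[{"hand":0.12,"travel":[0,0.1,0.15],"angular":[0,0,0]},{"hand":0,"travel":[0,0.1,0.15],"angular":[0,0,0]},{"hand":0,"travel":[0,0.1,0.15],"angular":[0,0,0]},{"hand":0,"travel":[0,0.1,0.15],"angular":[0,0,0]},{"hand":0,"travel":[0,0.1,0.15],"angular":[0,0,0]},{"hand":0,"travel":[0,0.1,-0.8],"angular":[0,0,0]},{"hand":0,"travel":[0,0.1,-2.5],"angular":[0,0,0]},{"hand":0,"travel":[0,0.1,-6],"angular":[0,0,0]},{"hand":0,"travel":[0,0.1,-10.5],"angular":[0,0,0]},{"hand":0,"travel":[0,0.1,-15],"angular":[0,0,0]},{"hand":0,"travel":[0,0.1,-16],"angular":[0,0,0]},{"hand":0,"travel":[0,0.1,-16],"angular":[0,0,0]}]'; python3 -c "
from h import *
stt()
plan([566.4,50.8,178],-99.1+65.4)"
```

```text
clock: 24.75
eef_pos: [460.5, -252.2, 181.8]
tool_rot: [-3.137, -0.001, -1.729]
force: [0.1, -0.7, -4.4]
width: 10.9
24.75 pos [ 460.5 -252.2  181.8] rot [-179.7   -0.   -99. ] q [ 0.29  0.53  0.23  1.93 -0.18  0.7  -1.1 ] F [ 0.1 -0.7 -4.4] w 10.9
travel [-31.59, -5.69, 0.38] ang [-0.2, -0.2, -65.3]
```

```bash
python3 -m creep '[{"hand":0,"travel":[-2,-0.4,0],"angular":[0,0,-5]},{"hand":0,"travel":[-5,-0.9,0],"angular":[0,0,-11]},{"hand":0,"travel":[-9,-1.6,0],"angular":[0,0,-18]},{"hand":0,"travel":[-13,-2.3,0],"angular":[0,0,-26]},{"hand":0,"travel":[-17,-3,0],"angular":[0,0,-34]},{"hand":0,"travel":[-21,-3.8,0],"angular":[0,0,-42]},{"hand":0,"travel":[-25,-4.5,0],"angular":[0,0,-50]},{"hand":0,"travel":[-28,-5,0],"angular":[0,0,-57]},{"hand":0,"travel":[-30.5,-5.5,0],"angular":[0,0,-63]},{"hand":0,"travel":[-31.6,-5.7,0],"angular":[0,0,-65.3]},{"hand":0,"travel":[-31.6,-5.7,0],"angular":[0,0,-65.3]},{"hand":0,"travel":[-31.6,-5.7,0],"angular":[0,0,-65.3]}]'; python3 - <<'E'
from fit import *
stt(); plan([566.4,50.8,130],-33.7)
st=ctrl.read_state();p=st['eef_pos']
for c in('top','scene'):
    im=save(c,'l_%s.png'%c); print(c,fit(im,p[:2],56,p[2]-18.5+8))
    print([(np.round(d['at'],1),round(d['confidence'],2)) for d in ctrl.spot_point(c,'cover_hole0')[:5]])
E
```

```text
clock: 25.95
eef_pos: [565.2, 49.3, 180.6]
tool_rot: [3.14, -0.003, -0.591]
force: [0.3, -0.3, -3.6]
width: 10.7
25.95 pos [565.2  49.3 180.6] rot [179.9  -0.2 -33.9] q [-0.09  0.57 -0.07  1.81  0.06  0.77 -0.79] F [ 0.3 -0.3 -3.6] w 10.7
travel [0.0, -0.2, 5.06] ang [0.1, -0.2, -0.2]
top (array([562.95,  45.19,  58.64]), np.float64(-60.8))
[(array([629.9,  62. , 160. ]), 0.72), (array([583. , -13.7, 160.6]), 0.69), (array([498.8,  36.8, 161.7]), 0.6)]
scene (array([566.73,  51.77,  57.42]), np.float64(-115.3))
[(array([499.7,  29.7, 165.2]), 0.98), (array([574.3, -19.1, 163.1]), 0.78), (array([628.5,  58.8, 158.3]), 0.6), (array([552. , 111.4, 159. ]), 0.58), (array([628.5,  63.1,  86.8]), 0.58)]
```

```bash
python3 -m creep '[{"hand":0,"travel":[0,-0.1,1],"angular":[0,0,0]},{"hand":0,"travel":[0,-0.2,2.5],"angular":[0,0,0]},{"hand":0,"travel":[0,-0.2,4],"angular":[0,0,0]},{"hand":0,"travel":[0,-0.2,5],"angular":[0,0,0]},{"hand":0,"travel":[0,-0.2,5.5],"angular":[0,0,0]},{"hand":0,"travel":[0,-0.2,5.6],"angular":[0,0,0]},{"hand":0,"travel":[0,-0.2,5.6],"angular":[0,0,0]},{"hand":0,"travel":[0,-0.2,5.6],"angular":[0,0,0]}]'; python3 - <<'E'
from fit import *
stt(); plan([566.4,50.8,118.5],-33.7)
st=ctrl.read_state();p=st['eef_pos']
for c in('top','scene'):
    im=save(c,'m_%s.png'%c); print(c,fit(im,p[:2],56,p[2]-18.5+8))
    print([(np.round(d['at'],1).tolist(),round(d['confidence'],2)) for d in ctrl.spot_point(c,'cover_hole0')[:5]])
    print([(np.round(d['at'],1).tolist(),round(d['confidence'],2)) for d in ctrl.spot_point(c,'jar_thread0')[:5]])
a=cv2.imread('pics/m_top.png')[170:225,185:255];b=cv2.imread('pics/m_scene.png')[155:210,195:265]
cv2.imwrite('pics/m.png',cv2.resize(np.hstack([a,b]),None,fx=5.5,fy=5.5,interpolation=2))
E
```

```text
clock: 26.95
eef_pos: [567.9, 50.7, 126.3]
tool_rot: [-3.141, -0.006, -0.592]
force: [0.3, 0.2, -3.1]
width: 10.7
26.95 pos [567.9  50.7 126.3] rot [-179.9   -0.3  -33.9] q [-0.1   0.65 -0.07  1.85  0.07  0.64 -0.8 ] F [ 0.3  0.2 -3.1] w 10.7
travel [-0.14, 0.08, 0.78] ang [-0.1, -0.3, -0.2]
top (array([567.1 ,  47.58,  56.67]), np.float64(-75.6))
[([500.7, 35.4, 106.2], 0.77), ([631.1, 61.8, 107.9], 0.64), ([585.7, -13.1, 108.2], 0.51)]
[([498.1, 38.1, 87.5], 0.4), ([581.4, -13.7, 93.3], 0.4)]
scene (array([566.51,  51.9 ,  56.55]), np.float64(-71.0))
[([502.6, 31.6, 106.3], 0.88), ([630.5, 58.7, 106.3], 0.79), ([579.3, -15.4, 108.0], 0.75), ([421.9, -497.3, -2.5], 0.69), ([551.5, 113.2, 105.7], 0.59)]
[([498.6, 41.7, 96.0], 0.95), ([629.8, 63.4, 84.7], 0.9), ([579.8, -13.8, 94.2], 0.61), ([552.3, 116.9, 92.8], 0.56)]
```

View pics/m.png

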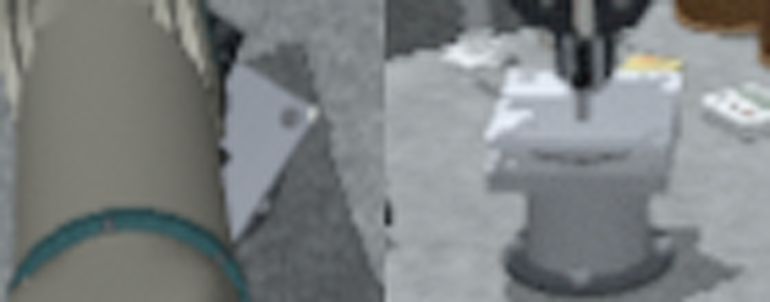

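The top view (left) shows only the −y corner of the cover, with its hole at crop (290, 118). The scene view (right) shows the plate level just above the flange. Next I'll measure hole and thread positions at sub-pixel level.

```bash
cat > blob.py <<'E'
from fit import *
def blob(im,p,r=3.2):
    """subpixel dark-spot centroid near projected p"""
    g=cv2.cvtColor(im['frame'],cv2.COLOR_RGB2GRAY).astype(float); uv=proj(im,p)[0]
    yy,xx=np.mgrid[:384,:512]
    for _ in range(8):
        d=np.hypot(xx-uv[0],yy-uv[1]); bg=np.median(g[(d>r)&(d<r+1.5)]); w=np.clip(bg-g-4,0,None)*np.clip(r+.5-d,0,1)
        if w.sum()<10: return None
        uv=np.array([(w*xx).sum(),(w*yy).sum()])/w.sum()
    return uv.round(2),round(w.sum())
def corners(c,yaw,z):
    a=np.radians(yaw); X=np.array([np.cos(a),np.sin(a)]);Y=np.array([-X[1],X[0]])
    return [np.r_[np.array(c)+46*(i*X+j*Y),z] for i,j in((1,1),(1,-1),(-1,-1),(-1,1))]
def report(im,c,yaw,z,name):
    for p in corners(c,yaw,z):
        b=blob(im,p); print(name,p.round(0),proj(im,p)[0].round(2), b and (b, (ray(im,b[0],z)[0]-p).round(1)[:2]))
def old(cam,fn):
    t=dict(ctrl.get_image(cam)); t['frame']=cv2.imread('pics/'+fn)[...,::-1].copy(); return t
E
python3 - <<'E'
from blob import *
ti=old('top','i_top.png'); tm=old('top','m_top.png'); si=old('scene','i_scene.png'); sm=old('scene','m_scene.png')
print('jar scene i',fit(si,(566,51),56.3,90)); print('jar top i',fit(ti,(566,51),56.3,90))
print('cover scene m',fit(sm,(566,51),56.3,115.8))
J=(566.4,50.8)
report(ti,J,56.26,90,'thr top'); report(si,J,56.26,90,'thr scn')
report(ti,(460.2,-251.6),-9.1,6,'hole0 top'); report(si,(460.2,-251.6),-9.1,6,'hole0 scn')
report(tm,J,56.26,113,'hole top'); report(sm,J,56.26,113,'hole scn')
E
```

```text
jar scene i (array([563.39,  52.01,  55.82]), np.float64(-66.0))
jar top i (array([566.49,  50.77,  56.37]), np.float64(-108.3))
cover scene m (array([566.35,  51.6 ,  56.5 ]), np.float64(-70.8))
thr top [554. 115.  90.] [199.61 200.48] ((array([199.48, 200.58]), 132), array([-0.3,  0.4]))
thr top [630.  64.  90.] [214.4  178.03] ((array([214.28, 177.83]), 97), array([0.7, 0.4]))
thr top [579. -13.  90.] [236.93 192.21] ((array([237.09, 192.5 ]), 142), array([-1. , -0.5]))
thr top [503.  38.  90.] [222.25 214.89] ((array([222.74, 215.27]), 228), array([-1.3, -1.6]))
thr scn [554. 115.  90.] [220.45 174.6 ] ((array([217.93, 171.62]), 284), array([ 4.9, 31. ]))
thr scn [630.  64.  90.] [245.18 174.96] ((array([246.73, 170.79]), 600), array([24.8, 32.4]))
thr scn [579. -13.  90.] [243.1  185.08] ((array([240.5 , 192.72]), 41), array([-38.6, -51.4]))
thr scn [503.  38.  90.] [217.17 184.67] ((array([216.3 , 187.94]), 714), array([-15. , -23.7]))
hole0 top [ 513. -213.    6.] [294.02 212.45] ((array([294.03, 212.43]), 373), array([ 0.1, -0.1]))
hole0 top [ 498. -304.    6.] [319.41 215.87
[... 584 characters left out ...]
   6.] [228.57 240.54] ((array([227.81, 234.21]), 23), array([16.3, 36.8]))
hole top [554. 115. 113.] [198.69 199.63] None
hole top [630.  64. 113.] [213.73 176.82] ((array([216.92, 178.24]), 146), array([ -5.1, -10.7]))
hole top [579. -13. 113.] [236.63 191.22] ((array([237.37, 190.95]), 411), array([ 0.9, -2.5]))
hole top [503.  38. 113.] [221.71 214.27] ((array([224.54, 214.27]), 283), array([-0.2, -9.4]))
hole scn [554. 115. 113.] [220.2  168.85] ((array([217.54, 165.6 ]), 472), array([ 6. , 34.3]))
hole scn [630.  64. 113.] [245.06 169.19] None
hole scn [579. -13. 113.] [242.97 179.08] None
hole scn [503.  38. 113.] [216.89 178.69] ((array([217.49, 187.61]), 320), array([-32. , -69.8]))
```

```bash
python3 -c "
from h import *
stt();plan([565.9,51.1,118.8],-33.6)"
```

```text
27.45 pos [567.4  50.7 125.7] rot [-180.    -0.3  -33.9] q [-0.1   0.65 -0.07  1.85  0.07  0.64 -0.8 ] F [-0.5 -0.5 -3.5] w 10.9
travel [-0.15, 0.05, 0.69] ang [-0.0, -0.3, -0.3]
```

```bash
python3 -m creep '[{"hand":0,"travel":[-0.1,0.03,0.2],"angular":[0,-0.3,-0.3]},{"hand":0,"travel":[-0.15,0.05,0.45],"angular":[0,-0.3,-0.3]},{"hand":0,"travel":[-0.15,0.05,0.65],"angular":[0,-0.3,-0.3]},{"hand":0,"travel":[-0.15,0.05,0.7],"angular":[0,-0.3,-0.3]},{"hand":0,"travel":[-0.15,0.05,0.7],"angular":[0,-0.3,-0.3]},{"hand":0,"travel":[-0.15,0.05,0.7],"angular":[0,-0.3,-0.3]}]'; python3 - <<'E'
from blob import *
for _ in range(4): tm=save('top','n_top.png'); s=ctrl.read_state(); print(s['eef_pos'].round(1))
sm=save('scene','n_scene.png')
stt(); z=s['eef_pos'][2]-18.5
print('cover scene',fit(sm,(566,51),56.3,z+8)); report(tm,(565.9,50.5),56.3,z+4,'hole top')
for c in('top','scene'): print([(np.round(d['at'],1).tolist(),round(d['confidence'],2)) for d in ctrl.spot_point(c,'cover_hole0')[:5]])
print([(np.round(d['at'],1).tolist(),round(d['confidence'],2)) for c in('top','scene') for d in ctrl.spot_point(c,'cover')[:2]])
a=cv2.imread('pics/n_top.png')[170:225,185:255];b=cv2.imread('pics/n_scene.png')[155:210,195:265]
cv2.imwrite('pics/n.png',cv2.resize(np.hstack([a,b]),None,fx=5.5,fy=5.5,interpolation=0))
E
```

```text
clock: 28.05
eef_pos: [566.0, 51.1, 118.7]
tool_rot: [-3.141, 0.0, -0.586]
force: [-0.8, 0.3, -4.0]
width: 10.9
[566.   51.1 118.8]
[566.   51.1 118.8]
[566.   51.1 118.8]
[566.   51.1 118.8]
28.3 pos [566.   51.1 118.8] rot [-180.     0.   -33.6] q [-0.09  0.66 -0.07  1.85  0.07  0.63 -0.79] F [ 0.2  0.8 -4.5] w 11.2
cover scene (array([564.69,  51.36,  55.74]), np.float64(-73.2))
hole top [553. 114. 104.] [199.14 200.11] None
hole top [630.  63. 104.] [214.06 177.42] ((array([218.1 , 179.94]), 148), array([ -9. , -13.6]))
hole top [579. -13. 104.] [236.83 191.73] ((array([237.22, 191.79]), 360), array([-0.2, -1.3]))
hole top [502.  38. 104.] [222.02 214.65] ((array([224.34, 212.33]), 215), array([ 7.6, -7.9]))
[([631.1, 61.0, 99.8], 0.79), ([497.0, 37.9, 99.5], 0.66), ([586.1, -15.8, 98.2], 0.62)]
[([548.6, 114.6, 99.8], 0.92), ([630.4, 61.1, 97.3], 0.8), ([579.8, -14.7, 100.1], 0.6), ([501.3, 34.6, 102.7], 0.55)]
[([561.5, 49.8, 96.2], 0.8), ([497.5, 36.2, 87.1], 0.63), ([565.9, 49.5, 101.9], 0.91)]
```

View pics/n.png

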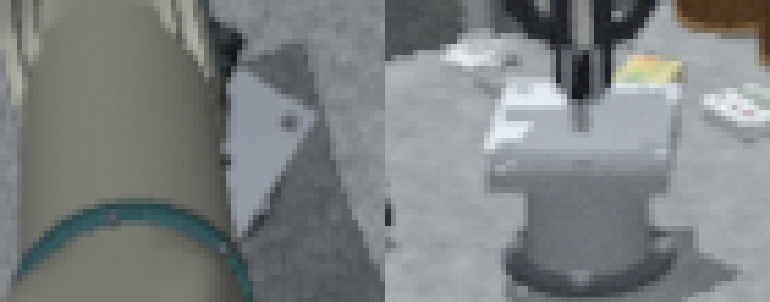

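```bash
python3 -m creep '[{"hand":0,"travel":[-0.08,-0.03,0],"angular":[0,0,0]},{"hand":0,"travel":[-0.08,-0.03,0],"angular":[0,0,0]},{"hand":0,"travel":[-0.08,-0.03,0],"angular":[0,0,0]},{"hand":0,"travel":[-0.08,-0.03,0],"angular":[0,0,0]},{"hand":0,"travel":[-0.08,-0.03,0],"angular":[0,0,0]}]'; python3 - <<'E'
from blob import *
tm=save('top','o_top.png'); sm=save('scene','o_scene.png'); stt()
print(fit(sm,(566,51),56.3,108.3)); report(tm,(565.9,50.5),56.3,104,'hole')
for n in ('tin','timer','marker','stopper','scoop','scoop_lip'): print(n,[(np.round(d['at'],0).tolist(),round(d['confidence'],2)) for c in('top','scene') for d in ctrl.spot_point(c,n)[:1]])
E
```

```text
clock: 29.0
eef_pos: [565.5, 51.8, 118.8]
tool_rot: [-3.141, 0.0, -0.587]
force: [0.5, -0.4, -3.5]
width: 10.8
29.1 pos [565.5  51.8 118.8] rot [-180.     0.   -33.6] q [-0.09  0.66 -0.07  1.85  0.07  0.63 -0.8 ] F [-0.7 -0.5 -3.6] w 10.8
(array([563.84,  51.34,  55.5 ]), np.float64(-74.0))
hole [553. 114. 104.] [199.15 200.12] None
hole [630.  63. 104.] [214.07 177.44] ((array([217.39, 178.66]), 111), array([ -4.5, -11.2]))
hole [579. -13. 104.] [236.84 191.74] ((array([237.22, 191.92]), 391), array([-0.6, -1.3]))
hole [502.  38. 104.] [222.03 214.66] ((array([223.56, 212.  ]), 249), array([ 8.8, -5.3]))
tin [([738.0, 287.0, 2.0], 0.56), ([740.0, 290.0, 0.0], 0.58)]
timer [([660.0, -103.0, -1.0], 0.57), ([778.0, 196.0, -3.0], 0.45)]
marker [([423.0, -500.0, -1.0], 0.57)]
stopper [([661.0, -104.0, -0.0], 0.57), ([656.0, -108.0, -2.0], 0.63)]
scoop [([469.0, 286.0, 3.0], 0.8), ([477.0, 287.0, -2.0], 0.69)]
scoop_lip [([479.0, 342.0, 16.0], 0.77), ([474.0, 346.0, 14.0], 0.79)]
```

```bash
python3 -c "
from h import *
print(ctrl.finish_job()); stt()"
```

```text
the job is handed in; nothing more can be done
None
the job is handed in; nothing more can be done
```

The job is done and was handed in at about 29 s. The balls went into the jar, and the scoop stands empty and upright close to where it started. The arm is still holding the cover level over the jar's flange.

**Balls:** after pouring, the top picture showed about five balls in the jar and none outside. The load on the wrist also fell from about 3.5 N to about 1.6 N, which matches the empty scoop.

**Cover height and level:** the underside should be about 10 mm above the flange, and the tool reads level to within 0.1°. I worked the height out from where the handle was gripped. The networks' hole positions average about 100 mm above the worktop, which agrees.

**Cover alignment:**
- Comparing the cover's edges with the flange's in the scene camera gives an offset of (+0.5, −0.7) mm and a 0.3° difference in yaw.
- The arm's own position puts the cover (−0.4, +1.3) mm from the jar's axis as measured from the top camera.
- The one hole the top camera could see is about 1 mm off.
- All three are inside the 3 mm allowance.

**Checks that disagreed or were limited:**
- **Other holes:** the arm hid the other three holes from the top camera, and the readings it gave at two of them were unusable.
- **Scene-camera network:** before a last shift of under 1 mm, its hole and thread points differed by about 4 mm in y. I put that down to its stated error.
- **Bystanders:** the tin, timer, marker and stopper were found where they had been. The top camera's best guess for the timer was really the stopper, but the scene camera placed the timer correctly.

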